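# Open the strut-lidded wafer chest and set out the carrier

## Robot

A 6-joint arm with a two-finger parallel gripper is mounted at the origin on the work surface. World frame = base frame: x ahead of the robot, y to its left, z up, the work surface at z = 0. Lengths are in m, angles in rad, forces in N, time in s.
With the tool pointing down it reaches from about 0.3 to 0.875 m from the base axis. Payload 6.4 kg.
Tool frame: the origin (TCP) lies between the finger pads; the fingertips stand 25 mm ahead of it and the grasp point (between the pads) lies 6 mm ahead of it; z points along the fingers, y is the line along which they close (so a half turn about z gives the same grasp; the last joint's range is limited). The gripper opens to 85 mm and grips with 20 to 120 N. Pads are 22 mm wide; open, the fingers measure 114 mm over their backs; the gripper's body (76 mm by 85 mm) begins 54 mm behind the grasp point. The pads swing forward as they close: fully open they stand 13 mm farther back than shut.
Start: joints at [0.954, 0.181, 1.607, -0, 1.354, -0.206], TCP at [0.23, 0.527, 0.256] pointing down, gripper open.
Joint ranges: [-2.99, 2.99], [-0.89, 2.07], [0.3, 2.58], [-1.14, 4.28], [0, 2.63], [-3.12, 3.12]. Speed limits (rad/s): [2.57, 2.57, 3.01, 3.14, 3.14, 3.14].

## Interface

Orientations are given as a unit quaternion [w, x, y, z].
In Python, from bench import ctrl gives the robot as it stands.
- The arm moves only by the tool servo_tool, never from a script. Its argument "series" is text: rows parted by semicolons, each of 7 numbers parted by spaces: the gripper command: -1 is fully open, 1 is shut, values between are in proportion, then the shift along the tool's x, y, z in m, then the turn, a rotation vector about the tool's x, y, z in degrees. A call has 1 to 12 rows; each row is the pose to reach, as a shift and turn from the pose commanded when the call began, along the tool's axes at that moment; what a row does not reach only later rows make up. A row lasts 1/12 s, in which the tool goes at most 41.7 mm and 7.16 degrees, less where a joint would pass 70% of its speed; a pose out of reach is approached as far as the arm can. A call with a gripper value outside its range is refused whole. The fingers move at their own pace and stop on an object; the grip force is fixed at half the most. Time passes only in rows, so rows that repeat a pose let the fingers close. It gives the time, the measured TCP pose, the force, the opening and the grip force at its end, in the units of the state.
- ctrl.get_obs(): the state, without advancing time (a new reading comes with each control period).
- ctrl.camera(name): name is "scene" or "top"; returns a dict with "img" (480x640x3 uint8, red, green, blue), "z_map" (480x640 float32, m along the optical axis (not along the pixel's ray), 0 where there is no reading), "fovy" (degrees; the focal length in pixels is half the picture's height over the tangent of half this angle, whatever the lens; pixels are square), "cx", "cy" (the principal point, pixels), "extrinsics" (4x4, takes a point from camera to world coordinates). Camera axes: x right, y down, z forward; pixel columns grow to the right and rows downward; lengths in m; the calibration is good to about 2 mm. A picture is of the moment at which its call begins.
- ctrl.hand_in(): hands the job in; it is judged then, once.
The state is a dict: "time_s": time; "q": joint angles; "dq": joint speeds; "joint_efforts": joint torques, N m; "eef_pos": TCP position; "eef_rot": TCP orientation; "wrist_force": force on the tool from outside, world axes, zero at the start; "torque": the same for the moment, N m; "opening": opening from 0.0 (shut) to 1.0 (fully open); "grasp_force": force on a finger pad.
Only numpy, scipy, OpenCV 4.12 (cv2) and the standard library are available. Lean on these libraries where they do the work, as an engineer would, in place of code of your own. Each camera call takes 0.05 s, during which the arm holds its last target. There are 200 camera calls.

## Task

Ease the chest's lid up by its front lip until its gas struts take over, then let go and leave the struts to carry it the rest of the way so that it stays open by itself. Then lift the wafer carrier out of the chest by its handle bar and set it down gently, upright, in the aluminium tray, leaving the lid standing open and the other things undisturbed.

Things in the scene. Friction and masses are not known exactly. Their poses are not given: they have to be found in the camera images.
- chest: White plastic chest fixed to the bench, 190 (x) x 220 (y) x 120 mm high outside, walls and floor 8 mm thick, open on top under its lid. Origin at the centre of its underside; its x axis points from its front (lip side) to its hinge side, z up; it stands so that the front faces the robot's right (world -y, within 0.4 rad). A gas strut lies along the outside of each y side, within 20 mm of the wall.
- lid (a joint): Angle of the lid in rad: 0 shut, 1.5 fully open at its stop (nearly upright). The lid weighs about 0.9 to 1.5 kg (differs each time) and is damped. Near shut it wants to fall shut (3 to 8 N straight up at the lip raises it slowly); the struts' push grows as it opens, and beyond a balance angle that differs each time (about 0.35 to 0.9 rad) they open it by themselves, within about 4 s, to the stop and hold it there. Let go below that angle, it sinks shut slowly.
- lid_lip (a point): Middle of the bottom front edge of the lid. The lid is a flat plate 230 mm long (hinge to front edge), 224 mm wide and 10 mm thick, lying on the rim; its front 40 mm overhang the chest's front wall as a lip with free space of 120 mm under it, to be pushed up from below. Axes turn with the lid: x towards the hinge, z out of its upper face.
- lid_hinge (a point): Middle of the hinge axis, at the top of the chest's back wall, 95 mm behind the chest's centre and 120 mm above the bench. The axis runs along y; opening swings the lip up and back.
- carrier_mid (a point): White plastic wafer carrier with dark wafers, about 0.45 kg, standing upright on the chest's floor: 80 (x) x 100 (y) x 105 mm high. This point is its centre, half-way up (52.5 mm above its underside). Its handle is a bar along its x axis on top: 80 mm long, 16 mm wide (y), 18 mm high, the bar's centre 43.5 mm above this point; below the bar there is free space beside it for 21 mm, down to the 66 mm high body. z up.
- tray: Low open aluminium tray fixed to the bench in front of the chest's lip side, nearer to the robot or farther (it and the round box swap places): 132 (x) x 152 (y) x 18 mm high outside, walls and floor 6 mm thick, so 120 x 140 mm inside. Origin at the centre of its underside, z up.
- shipper: Bystander: round grey closed wafer box, 120 mm across, 46 mm high, loose. Origin at the centre of its underside.
- bottle: Bystander: white bottle, 68 mm across, 180 mm high, loose. Origin at the centre of its underside.
- case: Bystander: grey closed case 90 x 120 x 60 mm, loose. Origin at the centre of its underside.
There are look-alikes about, which are no part of the job. Several things have the shape of the tray; the one meant has the colours described above.

How it is judged:
On the way, in this order (a step that is already met when the one before it is completed fails the run):
1. the lid stands open (beyond 1.4 rad), held by its struts alone, the robot not touching it (value of joint lid above 1.4 rad and contact force between each of the arm, the fingers and lid below 0.1 N), for 0.3 s.
2. the carrier is lifted clear of the chest's rim (height (world z) of carrier_mid above 0.18 m), for 0.1 s.
At the end, for the whole second after the job is handed in: The lid stands open by itself (beyond 1.4 rad); the carrier stands on the tray's floor inside its rim (its centre within 30 mm of the tray's centre, height right to 5 mm, upright to 0.06 rad), at rest and released (value of joint lid above 1.4 rad and horizontal distance between carrier_mid and tray below 0.03 m and z of carrier_mid in the frame of tray between 0.053 and 0.063 m and angle between carrier_mid's own z axis and vertical below 0.06 rad and linear speed of carrier below 0.02 m/s and contact force between the fingers and carrier below 0.1 N); the robot touches nothing.
It fails at once if the lid is pushed by the robot over the last part, which the struts should do (more than 3 N beyond 1.15 rad) (value of joint lid between 1.15 and 1.47 rad and contact force between the fingers and lid above 3 N).
It fails at once if the lid is flung open (faster than 2.5 rad/s) (velocity of joint lid above 2.5 rad/s).
It fails at once if the carrier is dropped (moves faster than 0.4 m/s with no finger touching it) (linear speed of carrier above 0.4 m/s and contact force between the fingers and carrier below 0.1 N).
It fails at once if the carrier is tipped by more than 0.4 rad (angle between carrier_mid's own z axis and vertical above 0.4 rad).
It fails at once if a bystander (round box, bottle or case) is disturbed: moved by 25 mm (distance of any of shipper, bottle, case from where it was at the start of the episode above 0.025 m).
It also fails if it takes over 72 s, if anything falls off the work surface, if the arm or the gripper's body presses on something with over 40 N, if the wrist force passes 120 N, or if a joint passes its speed limit or range.

## Working session

There is one attempt and no reset: what is moved stays moved. The work goes in short steps, Python scripts to look and compute and a tool call to move; the robot and the scene stay as the last step left them, time stands still between calls to the robot, and variables do not carry over. Pictures are saved under pics/ and viewed, at most 10 in all, crops included, and the job is handed in when it is done.

Besides the shell and the picture viewer there is one more tool, called by a JSON object that holds its "op" and its "data", one argument or row to a line. servo_tool: Moves the arm, as the interface text tells. Its arguments: {"type":"object","properties":{"series":{"type":"string"}},"required":["series"]}

```bash
mkdir -p pics
cat > h.py <<'E'
from bench import ctrl
import numpy as np, cv2
def cam(n):
    c=ctrl.camera(n); z=c["z_map"]; f=240/np.tan(np.radians(c["fovy"])/2)
    v,u=np.mgrid[:480,:640]
    P=np.stack([(u-c["cx"])/f*z,(v-c["cy"])/f*z,z],-1)
    E=np.array(c["extrinsics"]); W=P@E[:3,:3].T+E[:3,3]; W[z==0]=np.nan
    return c["img"],W
E
python3 - <<'E'
from h import *
for n in("scene","top"):
    i,W=cam(n); cv2.imwrite(f"pics/{n}0.png",i[...,::-1]); np.save(f"{n}0.npy",W)
print(ctrl.get_obs())
E
```

```text
{'time_s': 0.1, 'q': array([ 9.53703468e-01,  1.81479346e-01,  1.60787253e+00,  2.68332019e-05,
        1.35378372e+00, -2.06273466e-01]), 'dq': array([-2.46031497e-05, -1.11128636e-03, -2.69398937e-03, -1.24458893e-03,
        4.77939130e-04,  1.16284597e-03]), 'joint_efforts': array([ 7.40842370e-04, -4.45880520e+01, -3.52237630e+01, -2.11031629e-04,
        4.19268559e-03, -1.06304537e-05]), 'eef_pos': array([0.22933795, 0.52681024, 0.25548426]), 'eef_rot': array([-3.20712501e-04,  2.03971038e-01,  9.78976619e-01, -7.01774678e-04]), 'wrist_force': array([ 0.08513879, -1.02233422,  0.20482774]), 'torque': array([ 0.00132899,  0.06713481, -0.02334098]), 'grasp_force': 0.0, 'opening': 1.0008811672165072}
```

View pics/scene0.png

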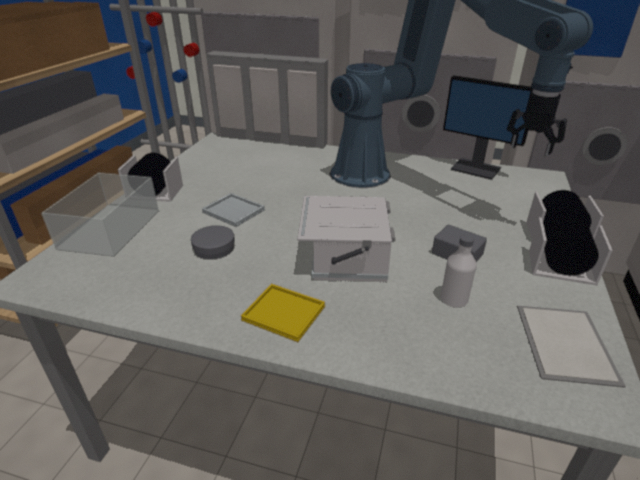

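View pics/top0.png

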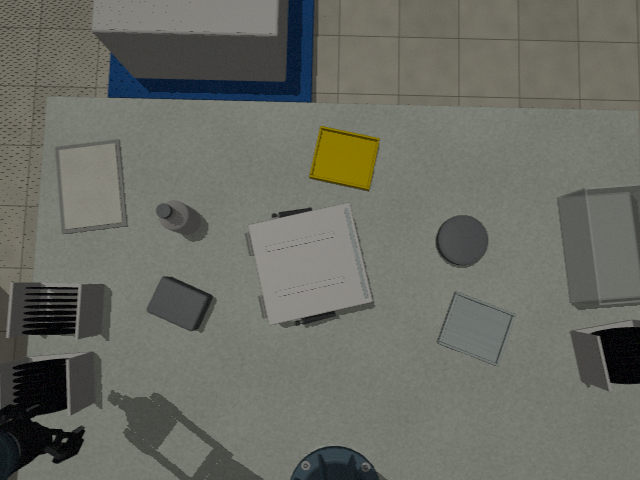

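The top view shows the lid with corners near (248,225), (350,204), (373,302), (270,325) and its lip on the right. The aluminium tray is at about (476,328), the shipper at (462,240), and the bottle and case are behind the hinge. The yellow tray is a decoy.

Run:
```python
from h import *
W=np.load("top0.npy")
z=W[...,2]
def blob(m,x0,x1,y0,y1):
    k=np.zeros(z.shape,bool); k[y0:y1,x0:x1]=True; m=m&k
    n,l,s,c=cv2.connectedComponentsWithStats(m.astype(np.uint8)); i=1+s[1:,4].argmax(); return l==i
m=blob((z>.115)&(z<.15),235,385,195,335)
def fit(m):
    p=W[m][:,:2].astype(np.float32)*1000; r=cv2.minAreaRect(p); return r, cv2.boxPoints(r).round(0).tolist(), np.median(W[m][:,2])
print("lid",fit(m))
m=blob((z>.003)&(z<.03),430,520,285,370); print("tray",fit(m))
m=blob((z>.03)&(z<.06),430,500,205,275); print("ship",fit(m))
for n,(u,v) in dict(strutT=(292,212),strutB=(318,320),bottle=(172,215),case=(180,303),trayin=(476,328),bench=(420,290),lipmid=(361,253),h1=(249,242),h2=(263,307)).items(): print(n,W[v,u].round(3))
```

```text
lid (((535.8529052734375, 76.27632904052734), (247.87989807128906, 241.0574188232422), 13.984739303588867), [[386.0, 163.0], [445.0, -71.0], [685.0, -11.0], [627.0, 223.0]], np.float64(0.13140862040266466))
tray (((389.6238708496094, -335.0520324707031), (173.9654083251953, 150.4938201904297), 74.85179901123047), [[294.0, -399.0], [440.0, -439.0], [485.0, -271.0], [340.0, -231.0]], np.float64(0.007680966292254787))
ship (((603.6262817382812, -289.62811279296875), (117.01443481445312, 118.94485473632812), 1.6485836505889893), [[543.0, -232.0], [547.0, -351.0], [664.0, -347.0], [660.0, -228.0]], np.float64(0.04641359862220007))
strutT [0.652 0.113 0.101]
strutB [ 0.403  0.049 -0.002]
bottle [0.631 0.366 0.154]
case [0.44  0.368 0.06 ]
trayin [ 0.393 -0.332  0.009]
bench [ 0.481 -0.199  0.001]
lipmid [ 0.568 -0.053 -0.   ]
h1 [0.579 0.203 0.13 ]
h2 [0.439 0.168 0.129]
```

Run:
```python
from h import *
W=np.load("top0.npy"); z=W[...,2]
def fit(lo,hi,x0,x1,y0,y1,k,n):
    m=np.zeros(z.shape,np.uint8); m[y0:y1,x0:x1]=((z>lo)&(z<hi))[y0:y1,x0:x1]
    m=cv2.morphologyEx(m,cv2.MORPH_OPEN,np.ones((k,k),np.uint8))
    m=cv2.morphologyEx(m,cv2.MORPH_CLOSE,np.ones((3,3),np.uint8))
    p=W[m>0][:,:2].astype(np.float32)*1000; r=cv2.minAreaRect(p)
    print(n,r,cv2.boxPoints(r).round(0).tolist(),"mean",p.mean(0),len(p))
fit(.122,.14,235,385,195,335,15,"lid")
fit(.004,.025,430,520,285,370,5,"tray")
fit(.004,.025,430,520,285,370,15,"tray")
i=cv2.imread("pics/top0.png"); a=cv2.resize(i[195:335,235:385],None,fx=4,fy=4,interpolation=cv2.INTER_CUBIC)
b=cv2.resize(i[285:370,430:520],None,fx=2,fy=2); 
a=cv2.copyMakeBorder(a,0,0,0,180,cv2.BORDER_CONSTANT); a[:170,600:780]=b
cv2.imwrite("pics/crop.png",a)
```

```text
lid ((nan, nan), (0.0, 0.0), 0.0) [[nan, nan], [nan, nan], [nan, nan], [nan, nan]] mean [nan nan] 9880
tray ((392.59393310546875, -332.31951904296875), (160.84593200683594, 133.0742645263672), 71.53435516357422) [[304.0, -388.0], [430.0, -430.0], [481.0, -277.0], [355.0, -235.0]] mean [nan nan] 2462
tray ((0.0, 0.0), (0.0, 0.0), 0.0) [[0.0, 0.0], [0.0, 0.0], [0.0, 0.0], [0.0, 0.0]] mean [nan nan] 0<stdin>:8: RuntimeWarning: Mean of empty slice.
  ret = um.true_divide(
```

View pics/crop.png

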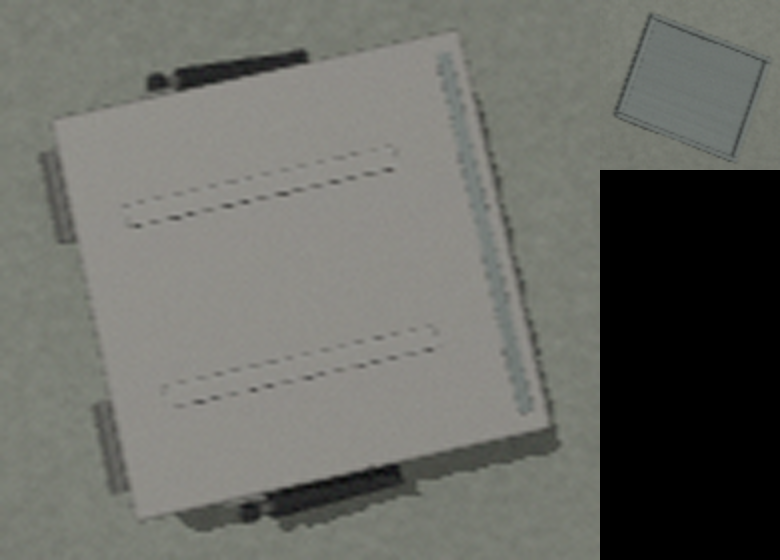

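The enlarged crop gives lid corners at full-image (248.8,224.8), (350,203.3), (372.5,302), (270.5,324.3). The tray corners are about (455.5,292), (514,315), (496.5,364.5), (437,342.5).

```bash
cat >> h.py <<'E'
def ray(c,uv,z):
    f=240/np.tan(np.radians(c["fovy"])/2); E=np.array(c["extrinsics"])
    uv=np.atleast_2d(uv); d=np.c_[(uv[:,0]-c["cx"])/f,(uv[:,1]-c["cy"])/f,np.ones(len(uv))]@E[:3,:3].T
    o=E[:3,3]; return o+d*((z-o[2])/d[:,2])[:,None]
E
python3 - <<'E'
from h import *
c=ctrl.camera("top")
L=ray(c,[(248.75,224.75),(350,203.25),(372.5,302),(270.5,324.25)],.130)[:,:2]
print(L.round(4),[np.linalg.norm(L[i]-L[i-1]).round(3) for i in range(4)])
back=(L[0]+L[3])/2; front=(L[1]+L[2])/2; d=back-front; print("front",front,"back",back)
e=(L[3]-L[0]); y=np.array([-d[1],d[0]]) # chest y = z x x
yaw=np.arctan2(d[1],d[0]); print("yaw x-axis",yaw, "side-based", np.arctan2(e[1],e[0])+np.pi/2, np.arctan2(*(L[2]-L[1])[::-1])+np.pi/2)
u=np.array([np.cos(yaw),np.sin(yaw)]); mid=L.mean(0)
hinge=mid+u*.115; print("mid",mid,"u",u,"lip",mid-u*.115,"hinge",hinge,"chest",hinge-u*.095)
T=ray(c,[(455.5,292),(514,315),(496.5,364.5),(437,342.5)],.018)[:,:2]
print("tray",T.round(4),[np.linalg.norm(T[i]-T[i-1]).round(3) for i in range(4)],T.mean(0)); print([np.arctan2(*(T[(i+1)%4]-T[i])[::-1]).round(3) for i in range(4)])
from scipy.spatial.transform import Rotation as R
o=ctrl.get_obs(); q=o["eef_rot"]; print(R.from_quat(q,scalar_first=True).as_matrix().round(3))
E
```

```text
[[ 0.617   0.2047]
 [ 0.6696 -0.016 ]
 [ 0.4554 -0.0682]
 [ 0.403   0.1503]] [np.float64(0.221), np.float64(0.227), np.float64(0.221), np.float64(0.225)]
front [ 0.56249084 -0.04209227] back [0.51001005 0.17751437]
yaw x-axis 1.8053731657302217 side-based -1.3218364205280264 -1.3315464201872325
mid [0.53625044 0.06771105] u [-0.23243143  0.97261278] lip [ 0.56298006 -0.04413942] hinge [0.50952083 0.17956152] chest [0.53160182 0.08716331]
tray [[ 0.4786 -0.2804]
 [ 0.427  -0.4205]
 [ 0.3096 -0.3774]
 [ 0.358  -0.236 ]] [np.float64(0.129), np.float64(0.149), np.float64(0.125), np.float64(0.149)] [ 0.39329669 -0.32859908]
[np.float64(-1.924), np.float64(2.79), np.float64(1.241), np.float64(-0.352)]
[[-0.917  0.399 -0.001]
 [ 0.399  0.917 -0.001]
 [ 0.    -0.001 -1.   ]]
```

```bash
cat >> h.py <<'E'
from scipy.spatial.transform import Rotation as R
def rows(p,Rt):
    o=ctrl.get_obs(); R0=R.from_quat(o["eef_rot"],scalar_first=True); p0=o["eef_pos"]
    s=R0.inv().apply(np.array(p)-p0); w=(R0.inv()*R.from_matrix(Rt)).as_rotvec(degrees=True)
    print("shift",s.round(4),"turn",w.round(2),"t",round(o["time_s"],2),"n>=",np.ceil(max(np.linalg.norm(s)/.0417,np.linalg.norm(w)/7.16)))
def down(yaw): # yaw of tool y
    y=np.array([np.cos(yaw),np.sin(yaw),0]); z=np.array([0,0,-1.]); return np.c_[np.cross(y,z),y,z]
def side(a,tilt): # z azimuth a, tilt below horizontal, y horizontal
    z=np.array([np.cos(a)*np.cos(tilt),np.sin(a)*np.cos(tilt),-np.sin(tilt)]); y=np.array([np.sin(a),-np.cos(a),0]); return np.c_[np.cross(y,z),y,z]
E
python3 - <<'E'
from h import *
rows([.45,-.22,.33],down(-.45))
E
```

```text
shift [-0.5005 -0.5967 -0.0737] turn [-7.000e-02  5.000e-02  9.225e+01] t 0.15 n>= 19.0
```

{"op": "servo_tool", "data": {
  "series": "1 -0.5 -0.597 -0.074 0 0 92;1 -0.5 -0.597 -0.074 0 0 92;1 -0.5 -0.597 -0.074 0 0 92;1 -0.5 -0.597 -0.074 0 0 92;1 -0.5 -0.597 -0.074 0 0 92;1 -0.5 -0.597 -0.074 0 0 92;1 -0.5 -0.597 -0.074 0 0 92;1 -0.5 -0.597 -0.074 0 0 92;1 -0.5 -0.597 -0.074 0 0 92;1 -0.5 -0.597 -0.074 0 0 92;1 -0.5 -0.597 -0.074 0 0 92;1 -0.5 -0.597 -0.074 0 0 92"
}}

```text
time_s: 1.15
eef_pos: [0.3701, 0.0478, 0.3039]
eef_rot: [0.0, 0.818, 0.575, 0.0]
wrist_force: [0.7, 0.2, 0.5]
opening: -0.005
grasp_force: 0.0
```

Run:
```python
from h import *
o=ctrl.get_obs(); print(o["q"].round(2),o["eef_pos"],o["wrist_force"])
rows([.45,-.22,.33],down(-.45))
```

```text
[-0.19 -0.35  2.01  0.    1.49  0.15] [0.37009276 0.0477723  0.30393429] [0.72014155 0.20577958 0.51118184]
shift [-0.2248  0.166  -0.026 ] turn [ 0.05 -0.02  5.95] t 1.15 n>= 7.0
```

{"op": "servo_tool", "data": {
  "series": "1 -0.225 0.166 -0.026 0 0 6;1 -0.225 0.166 -0.026 0 0 6;1 -0.225 0.166 -0.026 0 0 6;1 -0.225 0.166 -0.026 0 0 6;1 -0.225 0.166 -0.026 0 0 6;1 -0.225 0.166 -0.026 0 0 6;1 -0.225 0.166 -0.026 0 0 6;1 -0.225 0.166 -0.026 0 0 6"
}}

```text
time_s: 1.82
eef_pos: [0.4523, -0.223, 0.3294]
eef_rot: [0.001, 0.847, 0.532, -0.0]
wrist_force: [-0.4, 0.9, 0.2]
opening: 0.002
grasp_force: 0.0
```

Run:
```python
from h import *
o=ctrl.get_obs(); print(o["q"].round(2),o["eef_pos"],o["wrist_force"])
rows([.52,-.18,.30],side(1.3,.26))
```

```text
[-0.69 -0.04  1.69 -0.    1.49 -0.24] [ 0.45234755 -0.22303211  0.32942473] [-0.38385917  0.86086291  0.15622115]
shift [0.0682 0.0422 0.0294] turn [ 6.74 74.99 -8.7 ] t 1.82 n>= 11.0
```

{"op": "servo_tool", "data": {
  "series": "1 0.068 0.042 0.029 6.7 75 -8.7;1 0.068 0.042 0.029 6.7 75 -8.7;1 0.068 0.042 0.029 6.7 75 -8.7;1 0.068 0.042 0.029 6.7 75 -8.7;1 0.068 0.042 0.029 6.7 75 -8.7;1 0.068 0.042 0.029 6.7 75 -8.7;1 0.068 0.042 0.029 6.7 75 -8.7;1 0.068 0.042 0.029 6.7 75 -8.7;1 0.068 0.042 0.029 6.7 75 -8.7;1 0.068 0.042 0.029 6.7 75 -8.7;1 0.068 0.042 0.029 6.7 75 -8.7;1 0.068 0.042 0.029 6.7 75 -8.7"
}}

```text
time_s: 2.82
eef_pos: [0.518, -0.174, 0.2976]
eef_rot: [-0.374, 0.629, 0.478, 0.486]
wrist_force: [-0.0, 0.5, -1.5]
opening: 0.002
grasp_force: 0.0
```

Run:
```python
from h import *
o=ctrl.get_obs(); print(o["q"].round(2),o["dq"].round(2),o["eef_pos"],o["wrist_force"])
rows([.52,-.18,.30],side(1.3,.26))
i,W=cam("scene"); cv2.imwrite("pics/s1.png",i[...,::-1])
```

```text
[-0.98  0.51  1.58  0.95  2.02 -0.74] [ 0.02 -0.07 -0.02 -0.06 -0.06  0.03] [ 0.51799602 -0.17398826  0.29761952] [-0.00979719  0.47947902 -1.54165271]
shift [ 0.001   0.0035 -0.0057] turn [-0.29 -0.51 -0.3 ] t 2.82 n>= 1.0
```

View pics/s1.png

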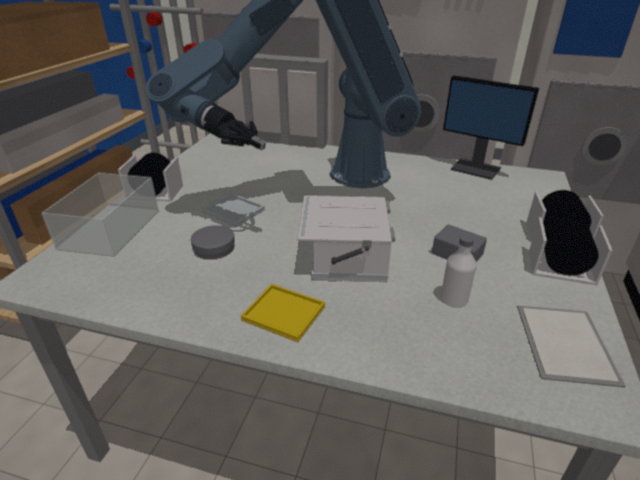

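The arm at (235,132)–(265,145) has its tool nearly level and pointing at the chest's lip side, clear of everything.

Run:
```python
from h import *
rows([.525,-.15,.085],side(1.3,.26)); rows([.5525,-.05,.085],side(1.3,.26))
```

```text
shift [-0.2004  0.0009  0.0783] turn [-0.28 -0.21 -0.19] t 2.87 n>= 6.0
shift [-0.1741  0.0011  0.1786] turn [-0.28 -0.21 -0.19] t 2.87 n>= 6.0
```

{"op": "servo_tool", "data": {
  "series": "1 -0.033 0.001 0.013 0 0 0;1 -0.067 0.001 0.026 0 0 0;1 -0.1 0.001 0.039 0 0 0;1 -0.133 0.001 0.052 0 0 0;1 -0.167 0.001 0.065 0 0 0;1 -0.2 0.001 0.078 0 0 0;1 -0.2 0.001 0.078 0 0 0;1 -0.195 0.001 0.098 0 0 0;1 -0.19 0.001 0.118 0 0 0;1 -0.185 0.001 0.138 0 0 0;1 -0.185 0.001 0.138 0 0 0"
}}

```text
time_s: 3.78
eef_pos: [0.5432, -0.0887, 0.0891]
eef_rot: [-0.371, 0.629, 0.483, 0.484]
wrist_force: [-0.3, 0.3, 0.7]
opening: -0.004
grasp_force: 0.0
```

Run:
```python
from h import *
o=ctrl.get_obs(); print(o["q"].round(2),o["eef_pos"],o["wrist_force"])
rows([.5525,-.05,.085],side(1.3,.26))
i,W=cam("top"); cv2.imwrite("pics/t1.png",cv2.resize(i[180:340,230:470,::-1],None,fx=3,fy=3))
```

```text
[-0.86  0.81  1.63  0.94  1.72 -1.01] [ 0.54317804 -0.08869684  0.0891264 ] [-0.25801565  0.28386997  0.66507383]
shift [ 0.0062 -0.001   0.0395] turn [-0.45 -0.03  0.21] t 3.78 n>= 1.0
```

View pics/t1.png

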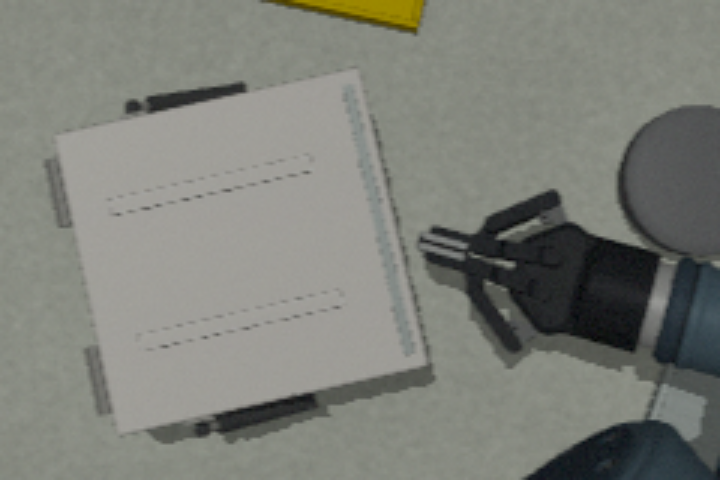

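The shut fingertips are at crop (422,243), about 20 mm in front of the lip edge at (400,237). They line up with the lip's middle, so I slide in beneath it.

{"op": "servo_tool", "data": {
  "series": "1 0 -0.001 0.015 0 0 0;1 0.003 -0.001 0.03 0 0 0;1 0.006 -0.001 0.04 0 0 0;1 0.006 -0.001 0.04 0 0 0;1 0.012 -0.001 0.041 0 0 0;1 0.018 -0.001 0.042 0 0 0;1 0.024 -0.001 0.043 0 0 0;1 0.024 -0.001 0.043 0 0 0"
}}

```text
time_s: 4.5
eef_pos: [0.5547, -0.0457, 0.1]
eef_rot: [-0.37, 0.629, 0.481, 0.485]
wrist_force: [0.9, -0.5, -0.9]
opening: -0.001
grasp_force: 0.0
```

Run:
```python
from h import *
o=ctrl.get_obs(); print(o["eef_pos"],o["wrist_force"],o["eef_rot"].round(3))
u=np.array([-.2324,.9726,0]); h=np.array([.5095,.1796,.12]); n=np.array([0,0,1])
R0=R.from_quat(o["eef_rot"],scalar_first=True)
for th in (.1,.2,.3,.4,.5,.6,.7,.8,.9,1.0):  # contact point 20 mm in from edge, tip moves with lid
    a=h-u*.21; b=h-u*.21*np.cos(th)+n*.21*np.sin(th)
    print(th,(b-a).round(3),"tool",R0.inv().apply(b-a).round(3))
```

```text
[ 0.55465171 -0.04567603  0.10004527] [ 0.90806339 -0.5156309  -0.91121519] [-0.37   0.629  0.481  0.485]
0.1 [-0.     0.001  0.021] tool [ 0.021 -0.    -0.004]
0.2 [-0.001  0.004  0.042] tool [ 0.041 -0.002 -0.007]
0.3 [-0.002  0.009  0.062] tool [ 0.062 -0.004 -0.008]
0.4 [-0.004  0.016  0.082] tool [ 0.083 -0.008 -0.007]
0.5 [-0.006  0.025  0.101] tool [ 0.103 -0.012 -0.004]
0.6 [-0.009  0.036  0.119] tool [ 0.123 -0.017  0.001]
0.7 [-0.011  0.048  0.135] tool [ 0.142 -0.023  0.007]
0.8 [-0.015  0.062  0.151] tool [ 0.16  -0.03   0.015]
0.9 [-0.018  0.077  0.164] tool [ 0.177 -0.038  0.025]
1.0 [-0.022  0.094  0.177] tool [ 0.193 -0.046  0.037]
```

{"op": "servo_tool", "data": {
  "series": "1 0.004 0 -0.001 0 0 0;1 0.008 0 -0.002 0 0 0;1 0.012 0 -0.003 0 0 0;1 0.016 0 -0.004 0 0 0;1 0.02 0 -0.004 0 0 0;1 0.024 0 -0.005 0 0 0;1 0.028 0 -0.005 0 0 0;1 0.032 -0.001 -0.006 0 0 0;1 0.036 -0.001 -0.006 0 0 0;1 0.04 -0.001 -0.007 0 0 0;1 0.044 -0.002 -0.007 0 0 0;1 0.048 -0.002 -0.007 0 0 0"
}}

```text
time_s: 5.5
eef_pos: [0.5539, -0.0399, 0.1476]
eef_rot: [-0.37, 0.63, 0.481, 0.485]
wrist_force: [-1.5, -7.8, -3.2]
opening: 0.001
grasp_force: 2.0
```

Run:
```python
from h import *
W=cam("top")[1]; o=ctrl.get_obs(); print(o["eef_pos"],o["wrist_force"])
u=np.array([-.2324,.9726,0]); h=np.array([.5095,.1796,.12]); v=np.array([-u[1],u[0],0])
P=W.reshape(-1,3); P=P[np.isfinite(P).all(1)]; a=-(P-h)@u; b=(P-h)@v
m=(abs(b)<.1)&(a>.03)&(a<.15)&(P[:,2]>.12); k=np.polyfit(a[m],P[m,2],1); print("lid angle",np.arctan(k[0]))
```

```text
[ 0.55402578 -0.03980468  0.14834857] [ 0.1117592  -4.56999266 -1.54606457]
lid angle 0.1714186614229109
```

{"op": "servo_tool", "data": {
  "series": "1 0.006 0 -0.001 0 0 0;1 0.012 -0.001 -0.001 0 0 0;1 0.018 -0.002 -0.001 0 0 0;1 0.024 -0.003 -0.001 0 0 0;1 0.03 -0.004 -0.001 0 0 0;1 0.036 -0.005 -0.001 0 0 0;1 0.042 -0.006 -0.001 0 0 0;1 0.048 -0.007 0 0 0 0;1 0.054 -0.008 0 0 0 0;1 0.06 -0.009 0.001 0 0 0;1 0.066 -0.01 0.002 0 0 0;1 0.068 -0.011 0.002 0 0 0"
}}

```text
time_s: 6.55
eef_pos: [0.5479, -0.0171, 0.2131]
eef_rot: [-0.371, 0.629, 0.481, 0.485]
wrist_force: [0.7, -0.1, -1.3]
opening: 0.001
grasp_force: 0.6
```

```bash
cat > lid.py <<'E'
from h import *
def lid():
    W=cam("top")[1]; o=ctrl.get_obs(); print(round(o["time_s"],2),o["eef_pos"].round(4),o["wrist_force"].round(1))
    u=np.array([-.2324,.9726,0]); h=np.array([.5095,.1796,.12]); v=np.array([-u[1],u[0],0])
    P=W.reshape(-1,3); P=P[np.isfinite(P).all(1)]; a=-(P-h)@u; b=(P-h)@v
    m=(abs(b)<.1)&(a>.01)&(a<.12)&(P[:,2]>.13)&(P[:,2]<.12+.24); print("lid angle",np.arctan(np.polyfit(a[m],P[m,2],1)[0]))
    tip=o["eef_pos"]+R.from_quat(o["eef_rot"],scalar_first=True).apply([0,0,.025]); d=tip-h; print("tip angle",np.arctan2(d[2],-d@u),"r",np.hypot(d[2],d@u))
if __name__=="__main__": lid()
E
python3 lid.py
```

```text
6.6 [ 0.5478 -0.0171  0.2131] [-0.3 -0.4 -0.2]
lid angle 0.5028139293186299
tip angle 0.4512554784677964 r 0.19889245860072757
```

{"op": "servo_tool", "data": {
  "series": "1 0 0 0 0 0 0;1 0 0 0 0 0 0;1 0 0 0 0 0 0;1 0 0 0 0 0 0;1 0 0 0 0 0 0;1 0 0 0 0 0 0"
}}

```text
time_s: 7.1
eef_pos: [0.548, -0.0179, 0.2119]
eef_rot: [-0.371, 0.63, 0.481, 0.485]
wrist_force: [-0.1, 0.0, -1.1]
opening: 0.002
grasp_force: 0.5
```

```bash
python3 lid.py
```

```text
7.15 [ 0.548  -0.0179  0.2119] [-0.1  0.7 -0.5]
lid angle 0.49551690789753494
tip angle 0.4440838823868691 r 0.19914150586411047
```

{"op": "servo_tool", "data": {
  "series": "1 0.005 -0.001 0.001 0 0 0;1 0.01 -0.003 0.002 0 0 0;1 0.015 -0.004 0.004 0 0 0;1 0.02 -0.006 0.005 0 0 0;1 0.025 -0.007 0.007 0 0 0;1 0.03 -0.009 0.009 0 0 0;1 0.034 -0.01 0.01 0 0 0;1 0.039 -0.011 0.011 0 0 0;1 0.039 -0.011 0.011 0 0 0;1 0.039 -0.011 0.011 0 0 0;1 0.039 -0.011 0.011 0 0 0;1 0.039 -0.011 0.011 0 0 0"
}}

```text
time_s: 8.15
eef_pos: [0.5429, 0.0048, 0.2469]
eef_rot: [-0.37, 0.63, 0.481, 0.485]
wrist_force: [-0.3, -0.0, 0.3]
opening: 0.001
grasp_force: 0.0
```

```bash
python3 lid.py
```

```text
8.2 [0.5429 0.0047 0.2469] [ 0.8 -0.1 -0.3]
lid angle 0.7539070119238656
tip angle 0.6557859623712898 r 0.19763385682341655
```

{"op": "servo_tool", "data": {
  "series": "1 0 0 0 0 0 0;1 0 0 0 0 0 0;1 0 0 0 0 0 0;1 0 0 0 0 0 0;1 0 0 0 0 0 0;1 0 0 0 0 0 0;1 0 0 0 0 0 0;1 0 0 0 0 0 0"
}}

```text
time_s: 8.87
eef_pos: [0.5429, 0.0048, 0.2471]
eef_rot: [-0.37, 0.63, 0.481, 0.485]
wrist_force: [0.5, 0.2, 0.2]
opening: -0.003
grasp_force: 0.0
```

```bash
python3 lid.py; python3 -c "
from h import *
rows([.47,-.17,.36],side(1.3,.26));rows([.47,-.17,.36],down(-.45))"
```

```text
8.92 [0.5429 0.0048 0.2471] [ 0.5  0.  -0.6]
lid angle 0.9670091099964044
tip angle 0.6567238159901636 r 0.19768032391505672
shift [ 0.0612 -0.0243 -0.2105] turn [-0.24 -0.11  0.07] t 8.92 n>= 6.0
shift [ 0.0612 -0.0243 -0.2105] turn [ -6.9  -74.99   8.96] t 8.92 n>= 11.0
```

{"op": "servo_tool", "data": {
  "series": "1 0 0 -0.04 0 0 0;1 0 0 -0.08 0 0 0;1 0 0 -0.12 0 0 0;1 0.02 -0.01 -0.16 0 0 0;-1 0.06 -0.024 -0.21 -7 -75 9;-1 0.06 -0.024 -0.21 -7 -75 9;-1 0.06 -0.024 -0.21 -7 -75 9;-1 0.06 -0.024 -0.21 -7 -75 9;-1 0.06 -0.024 -0.21 -7 -75 9;-1 0.06 -0.024 -0.21 -7 -75 9;-1 0.06 -0.024 -0.21 -7 -75 9;-1 0.06 -0.024 -0.21 -7 -75 9"
}}

```text
time_s: 9.92
eef_pos: [0.4703, -0.1706, 0.3599]
eef_rot: [-0.094, 0.827, 0.54, 0.126]
wrist_force: [0.4, 1.2, -1.0]
opening: 1.0
grasp_force: 0.0
```

Run:
```python
from h import *
rows([.44,-.19,.36],down(-.45))
```

```text
shift [-0.0285 -0.0201 -0.009 ] turn [ -1.44 -17.99   2.05] t 9.92 n>= 3.0
```

{"op": "servo_tool", "data": {
  "series": "-1 -0.028 -0.02 -0.009 -1.4 -18 2;-1 -0.028 -0.02 -0.009 -1.4 -18 2;-1 -0.028 -0.02 -0.009 -1.4 -18 2;-1 -0.028 -0.02 -0.009 -1.4 -18 2;-1 -0.028 -0.02 -0.009 -1.4 -18 2;-1 -0.028 -0.02 -0.009 -1.4 -18 2;-1 -0.028 -0.02 -0.009 -1.4 -18 2;-1 -0.028 -0.02 -0.009 -1.4 -18 2;-1 -0.028 -0.02 -0.009 -1.4 -18 2;-1 -0.028 -0.02 -0.009 -1.4 -18 2;-1 -0.028 -0.02 -0.009 -1.4 -18 2;-1 -0.028 -0.02 -0.009 -1.4 -18 2"
}}

```text
time_s: 10.92
eef_pos: [0.4402, -0.1892, 0.3588]
eef_rot: [-0.003, 0.846, 0.533, 0.001]
wrist_force: [0.0, 0.5, -1.3]
opening: 0.999
grasp_force: 0.0
```

Run:
```python
from h import *
i,W=cam("top"); cv2.imwrite("pics/t2.png",cv2.resize(i[150:350,220:420,::-1],None,fx=3,fy=3,interpolation=cv2.INTER_CUBIC)); np.save("t2.npy",W)
o=ctrl.get_obs(); print(o["q"].round(2))
```

```text
[-0.66 -0.11  1.7   0.01  1.55 -0.21]
```

View pics/t2.png

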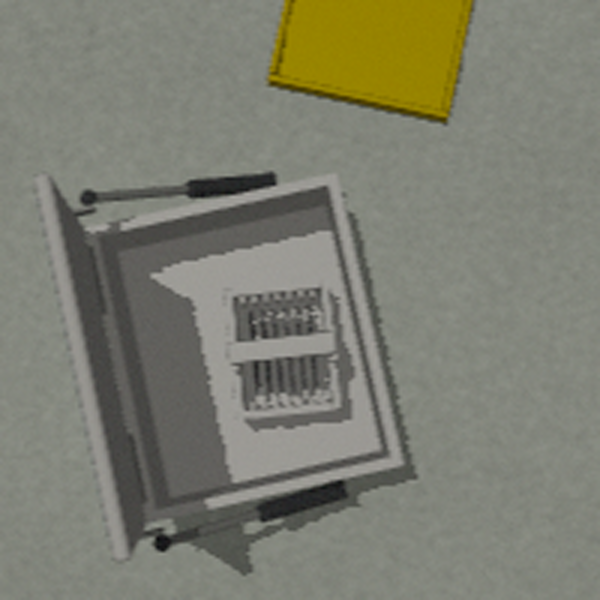

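The lid stands open. The carrier's handle bar runs from about (230,348) to (335,342) in the crop, with bar middle at about (283,346).

```bash
python3 - <<'E'
from h import *
W=np.load("t2.npy"); z=W[...,2]
m=np.zeros(z.shape,np.uint8); s=np.s_[255:275,290:338]; m[s]=((z>.103)&(z<.122))[s]
p=W[m>0]; r=cv2.minAreaRect(p[:,:2].astype(np.float32)*1000); print("bar",r,cv2.boxPoints(r).round(),np.median(p[:,2]),len(p))
c=p[:,:2]-p[:,:2].mean(0); w,V=np.linalg.eigh(c.T@c); print("axis",np.arctan2(V[1,1],V[0,1]),p[:,:2].mean(0))
c=ctrl.camera("top"); B=ray(c,[(220+229/3,150+338/3),(220+335/3,150+331/3),(220+337/3,150+354/3),(220+231/3,150+361/3)],.113); print(B.round(4),B.mean(0))
E=ray(c,[(220+231/3,150+348/3),(220+336/3,150+343/3)],.113);d=E[0]-E[1];print("len",np.linalg.norm(d),"yaw",np.arctan2(d[1],d[0]))
E
python3 lid.py | grep time
python3 - <<'E'
from h import *
W=np.load("t2.npy");u=np.array([-.2324,.9726,0]); h=np.array([.5095,.1796,.12]); P=W.reshape(-1,3); P=P[np.isfinite(P).all(1)]
a=-(P-h)@u; m=(P[:,2]>.2)&(abs(a)<.1)&(P[:,2]<.36)&(abs(P[:,0]-.51)<.1); print("lid top",a[m].mean(),P[m,2].max(),m.sum())
E
```

```text
bar ((530.9463500976562, 62.019371032714844), (24.677509307861328, 79.89115142822266), 6.4921650886535645) [[514. 100.]
 [523.  21.]
 [548.  24.]
 [539. 103.]] 0.11368543433721723 284
axis 1.6954665180694453 [0.53168698 0.0625613 ]
[[0.5371 0.0993 0.113 ]
 [0.544  0.0213 0.113 ]
 [0.5271 0.0195 0.113 ]
 [0.5202 0.0974 0.113 ]] [0.53209869 0.05936786 0.113     ]
len 0.07740364722929995 yaw 1.6409481663654617
lid top 0.008464483857099381 0.3551894986988611 1366
```

Run:
```python
from h import *
rows([.532,.061,.30],down(.09))
```

```text
shift [ 0.2647 -0.0252  0.0605] turn [ -0.13  -0.4  -30.78] t 11.07 n>= 7.0
```

{"op": "servo_tool", "data": {
  "series": "-1 0.03 -0.003 0.007 0 0 -5;-1 0.06 -0.006 0.014 0 0 -10;-1 0.09 -0.009 0.02 0 0 -15;-1 0.12 -0.012 0.027 0 -0.2 -20;-1 0.15 -0.015 0.034 0 -0.4 -25;-1 0.18 -0.017 0.04 0 -0.4 -30;-1 0.21 -0.02 0.047 -0.1 -0.4 -30.8;-1 0.24 -0.023 0.054 -0.1 -0.4 -30.8;-1 0.265 -0.025 0.06 -0.1 -0.4 -30.8;-1 0.265 -0.025 0.06 -0.1 -0.4 -30.8;-1 0.265 -0.025 0.06 -0.1 -0.4 -30.8"
}}

```text
time_s: 11.98
eef_pos: [0.5321, 0.0623, 0.2999]
eef_rot: [-0.001, 0.673, 0.739, -0.001]
wrist_force: [0.0, -0.9, -0.8]
opening: 1.002
grasp_force: 0.0
```

Run:
```python
from h import *
o=ctrl.get_obs(); print(o["q"].round(2),o["eef_pos"],o["wrist_force"])
rows([.532,.061,.11],down(.09))
c=ctrl.camera("scene"); i=c["img"]; cv2.imwrite("pics/s2.png",i[100:400,200:600,::-1])
```

```text
[-0.11  0.06  1.65 -0.    1.43 -0.2 ] [0.53209152 0.0622723  0.29992779] [ 0.02961594 -0.87091243 -0.78896259]
shift [-0.0013  0.0002  0.1899] turn [-0.11 -0.01  0.18] t 11.98 n>= 5.0
```

View pics/s2.png

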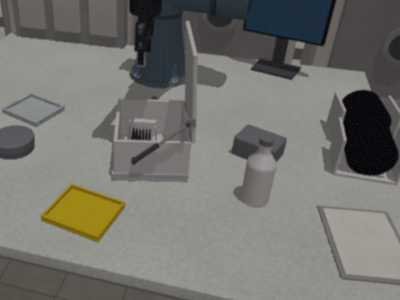

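The gripper at crop (145,40) hangs clear of the upright lid and above the carrier at (143,128). I go down onto the bar.

{"op": "servo_tool", "data": {
  "series": "-1 -0.001 0 0.03 0 0 0;-1 -0.001 0 0.06 0 0 0;-1 -0.001 0 0.09 0 0 0;-1 -0.001 0 0.12 0 0 0;-1 -0.001 0 0.145 0 0 0;-1 -0.001 0 0.165 0 0 0;-1 -0.001 0 0.18 0 0 0;-1 -0.001 0 0.19 0 0 0;-1 -0.001 0 0.19 0 0 0;-0.4 -0.001 0 0.19 0 0 0;0.2 -0.001 0 0.19 0 0 0;0.4 -0.001 0 0.19 0 0 0"
}}

```text
time_s: 13.03
eef_pos: [0.5334, 0.0599, 0.112]
eef_rot: [0.001, 0.675, 0.738, 0.001]
wrist_force: [-0.0, 0.8, -0.4]
opening: 0.605
grasp_force: 0.0
```

{"op": "servo_tool", "data": {
  "series": "0.6 0 0 0 0 0 0;0.8 0 0 0 0 0 0;1 0 0 0 0 0 0;1 0 0 0 0 0 0;1 0 0 0 0 0 0;1 0 0 0 0 0 0;1 0 0 0 0 0 0"
}}

```text
time_s: 13.62
eef_pos: [0.5329, 0.0602, 0.1114]
eef_rot: [0.0, 0.674, 0.738, 0.0]
wrist_force: [-0.6, 0.1, 5.5]
opening: 0.179
grasp_force: 61.2
```

{"op": "servo_tool", "data": {
  "series": "1 0 0 -0.005 0 0 0;1 0 0 -0.015 0 0 0;1 0 0 -0.03 0 0 0;1 0 0 -0.05 0 0 0;1 0 0 -0.075 0 0 0;1 0 0 -0.1 0 0 0;1 0 0 -0.125 0 0 0;1 0 0 -0.15 0 0 0;1 0 0 -0.175 0 0 0;1 0 0 -0.195 0 0 0;1 0 0 -0.2 0 0 0;1 0 0 -0.2 0 0 0"
}}

```text
time_s: 14.62
eef_pos: [0.5328, 0.0602, 0.312]
eef_rot: [0.001, 0.674, 0.738, 0.001]
wrist_force: [0.2, -0.0, -5.8]
opening: 0.174
grasp_force: 59.6
```

Run:
```python
from h import *
o=ctrl.get_obs(); print(o["q"].round(2),o["eef_pos"],o["wrist_force"],o["grasp_force"])
rows([.3935,-.329,.30],down(1.22))
```

```text
[-0.11  0.05  1.64 -0.    1.45 -0.2 ] [0.53279124 0.06016894 0.31195451] [ 0.18633762 -0.04436221 -5.81858907] 59.64028179645538
shift [-0.375  -0.1739  0.0118] turn [  0.09   0.09 -64.72] t 14.62 n>= 10.0
```

{"op": "servo_tool", "data": {
  "series": "1 -0.013 -0.006 0 0 0 -2;1 -0.04 -0.019 0 0 0 -7;1 -0.07 -0.032 0 0 0 -12;1 -0.1 -0.046 0 0 0 -17;1 -0.133 -0.062 0 0 0 -23;1 -0.167 -0.077 0 0 0 -29;1 -0.2 -0.093 0 0 0 -35;1 -0.233 -0.108 0 0 0 -41;1 -0.267 -0.124 0 0 0 -47;1 -0.3 -0.139 0 0 0 -52;1 -0.33 -0.153 0 0 0 -57;1 -0.353 -0.164 0 0 0 -61"
}}

```text
time_s: 15.62
eef_pos: [0.3988, -0.3077, 0.308]
eef_rot: [-0.002, 0.205, 0.979, 0.001]
wrist_force: [0.5, 0.6, -5.9]
opening: 0.178
grasp_force: 59.3
```

{"op": "servo_tool", "data": {
  "series": "1 -0.0 0 0 0 0 -2;1 0 0 0 0 0 -3.7;1 0 0 0 0 0 -3.7;1 0 0 0 0 0 -3.7;1 0 0 0 0 0 -3.7"
}}

```text
time_s: 16.03
eef_pos: [0.4006, -0.3055, 0.3093]
eef_rot: [-0.001, 0.175, 0.985, 0.001]
wrist_force: [-0.6, 0.9, -6.6]
opening: 0.172
grasp_force: 59.6
```

Run:
```python
from h import *
o=ctrl.get_obs(); print(o["eef_pos"],o["wrist_force"],o["grasp_force"])
rows([.3935,-.329,.15],down(1.22))
i,W=cam("top"); np.save("t3.npy",W); cv2.imwrite("pics/t3.png",cv2.resize(i[260:400,390:550,::-1],None,fx=4,fy=4,interpolation=cv2.INTER_CUBIC))
```

```text
[ 0.40061266 -0.30547626  0.30931351] [-0.6107628   0.87536857 -6.58104797] 59.58783209323883
shift [-0.0018 -0.0247  0.1593] turn [ 0.05 -0.14 -0.05] t 16.03 n>= 4.0
```

View pics/t3.png

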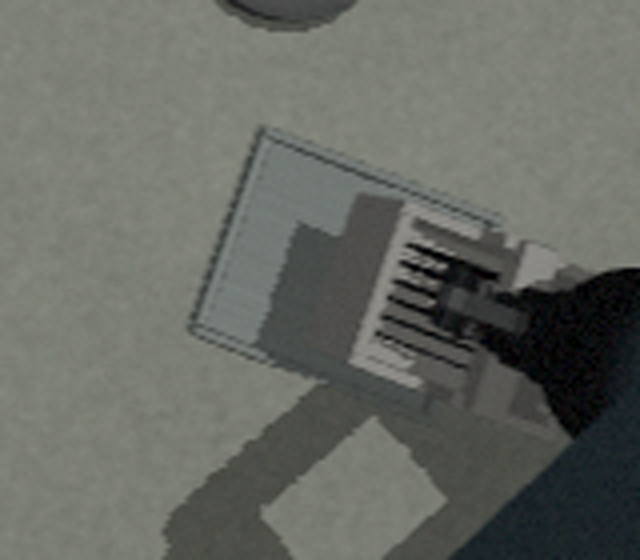

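The carrier hangs upright with its sides parallel to the tray. The 25 mm shift along tool -y is still to make, and then I lower it.

{"op": "servo_tool", "data": {
  "series": "1 -0.001 -0.008 0.005 0 0 0;1 -0.002 -0.018 0.02 0 0 0;1 -0.002 -0.025 0.04 0 0 0;1 -0.002 -0.025 0.06 0 0 0;1 -0.002 -0.025 0.08 0 0 0;1 -0.002 -0.025 0.1 0 0 0;1 -0.002 -0.025 0.12 0 0 0;1 -0.002 -0.025 0.14 0 0 0;1 -0.002 -0.025 0.155 0 0 0;1 -0.002 -0.025 0.165 0 0 0;1 -0.002 -0.025 0.17 0 0 0;1 -0.002 -0.025 0.17 0 0 0"
}}

```text
time_s: 17.08
eef_pos: [0.3937, -0.33, 0.1395]
eef_rot: [-0.001, 0.175, 0.985, 0.001]
wrist_force: [-1.0, 0.3, -6.5]
opening: 0.178
grasp_force: 59.6
```

Run:
```python
from h import *
rows([.3935,-.329,.110],down(1.22))
```

```text
shift [0.0005 0.0009 0.0295] turn [ 0.04 -0.13 -0.02] t 17.08 n>= 1.0
```

{"op": "servo_tool", "data": {
  "series": "1 0 0 0.006 0 0 0;1 0 0 0.012 0 0 0;1 0 0 0.017 0 0 0;1 0 0 0.021 0 0 0;1 0 0 0.024 0 0 0;1 0 0 0.026 0 0 0;1 0 0 0.027 0 0 0;1 0 0 0.028 0 0 0;1 0 0 0.029 0 0 0;1 0 0 0.029 0 0 0;1 0 0 0.029 0 0 0"
}}

```text
time_s: 18.0
eef_pos: [0.3941, -0.3304, 0.1117]
eef_rot: [-0.0, 0.175, 0.985, -0.0]
wrist_force: [0.4, -0.4, -5.5]
opening: 0.175
grasp_force: 59.6
```

Contact isn't made yet (the force is still the carrier's weight), so I go down the last 2–3 mm.

{"op": "servo_tool", "data": {
  "series": "1 0 0 0.001 0 0 0;1 0 0 0.001 0 0 0;1 0 0 0.002 0 0 0;1 0 0 0.002 0 0 0;1 0 0 0.002 0 0 0"
}}

```text
time_s: 18.42
eef_pos: [0.3941, -0.3304, 0.1096]
eef_rot: [-0.0, 0.175, 0.985, -0.0]
wrist_force: [-0.7, -0.1, -6.2]
opening: 0.175
grasp_force: 59.6
```

{"op": "servo_tool", "data": {
  "series": "1 0 0 0.001 0 0 0;1 0 0 0.001 0 0 0;1 0 0 0.002 0 0 0;1 0 0 0.002 0 0 0"
}}

```text
time_s: 18.75
eef_pos: [0.3942, -0.3304, 0.1095]
eef_rot: [-0.0, 0.175, 0.985, -0.0]
wrist_force: [-5.9, 6.2, 13.4]
opening: 0.177
grasp_force: 62.4
```

The carrier stands on the floor (upward force). Releasing.

{"op": "servo_tool", "data": {
  "series": "0.6 0 0 -0.001 0 0 0;0.4 0 0 -0.001 0 0 0;0 0 0 -0.001 0 0 0;-0.4 0 0 -0.001 0 0 0;-0.4 0 0 -0.001 0 0 0;-0.4 0 0 -0.001 0 0 0"
}}

```text
time_s: 19.25
eef_pos: [0.3941, -0.3304, 0.1085]
eef_rot: [-0.0, 0.175, 0.985, -0.0]
wrist_force: [-0.1, -0.4, 0.8]
opening: 0.699
grasp_force: 0.0
```

{"op": "servo_tool", "data": {
  "series": "-0.4 0 0 -0.005 0 0 0;-0.4 0 0 -0.015 0 0 0;-0.4 0 0 -0.03 0 0 0;-0.4 0 0 -0.06 0 0 0;-0.4 0 0 -0.09 0 0 0;-0.4 0 0 -0.12 0 0 0;-0.4 0.03 0 -0.14 0 0 0;-0.4 0.06 0 -0.16 0 0 0;-0.4 0.09 0 -0.16 0 0 0;-0.4 0.12 0 -0.16 0 0 0;-0.4 0.14 0 -0.16 0 0 0;-0.4 0.14 0 -0.16 0 0 0"
}}

```text
time_s: 20.25
eef_pos: [0.2605, -0.281, 0.2695]
eef_rot: [-0.0, 0.175, 0.984, -0.001]
wrist_force: [-0.5, -0.1, 0.8]
opening: 0.698
grasp_force: 0.0
```

Run:
```python
from h import *
o=ctrl.get_obs(); print(o["eef_pos"],o["wrist_force"],o["q"].round(2))
i,W=cam("top"); np.save("t4.npy",W); cv2.imwrite("pics/t4.png",i[...,::-1])
for u,v in [(471,330),(476,328),(480,331)]: print(W[v,u].round(3))
```

```text
[ 0.26050996 -0.28103073  0.26950247] [-0.4982881  -0.07505917  0.81720315] [-1.13 -0.3   2.03 -0.    1.41 -2.35]
[ 0.389 -0.319  0.012]
[ 0.394 -0.331  0.014]
[ 0.387 -0.339  0.016]
```

View pics/t4.png

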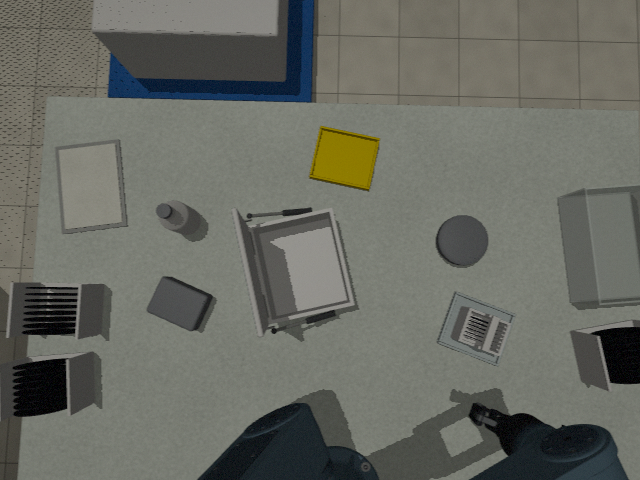

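The carrier stands in the tray at about (482,330), the lid is open, and the shipper, bottle and case sit where they were. I check the carrier's centre and bar height by depth, then hand in.

Run:
```python
from h import *
W=np.load("t4.npy"); s=W[295:365,440:515].reshape(-1,3); p=s[(s[:,2]>.1)&(s[:,2]<.13)]
print(len(p),np.median(p,0),cv2.minAreaRect(p[:,:2].astype(np.float32)*1000)); q=s[(s[:,2]>.055)&(s[:,2]<.13)]; print(cv2.minAreaRect(q[:,:2].astype(np.float32)*1000))
```

```text
347 [ 0.39288938 -0.3271694   0.11117833] ((392.06365966796875, -327.68792724609375), (25.68267059326172, 79.57878875732422), 69.9920425415039)
((391.6457824707031, -328.83453369140625), (105.20220184326172, 79.95608520507812), 70.1014633178711)
```

The centre is within about 2 mm of the tray's, the bar top is at 0.111 m as it should be, and the carrier is upright.

```bash
python3 -c "
from bench import ctrl
print(ctrl.hand_in())"
```

```text
the job is handed in; nothing more can be done
None
```

The job is handed in at about 20 s: the lid stands open on its struts and the carrier is upright and released in the aluminium tray, about 2 mm from its centre, with no visible movement of the round box, bottle or case; the hand-in call gave no verdict.

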